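# Pack the stoppered bottle set in the display tray

### The arm

A 6-joint arm with a two-finger parallel gripper is mounted at the origin on the work surface. World frame = base frame: x ahead of the robot, y to its left, z up, the work surface at z = 0. Lengths are in m, angles in rad, forces in N, time in s.
With the tool pointing down it reaches from about 0.15 to 0.775 m from the base axis. Payload 6.1 kg.
Tool frame: the origin (TCP) lies between the finger pads; the fingertips stand 8 mm ahead of it and the grasp point (between the pads) lies 11 mm behind it (manip.nose_length is the distance from the TCP to the fingertips, in m); z points along the fingers, y is the line along which they close (so a half turn about z gives the same grasp; the last joint's range is limited). The gripper opens to 85 mm and grips with 20 to 120 N. Pads are 22 mm wide; open, the fingers measure 114 mm over their backs; the gripper's body (76 mm by 85 mm) begins 54 mm behind the grasp point. The pads swing forward as they close: fully open they stand 13 mm farther back than shut.
Start: joints at [1.322, 0.126, -0.04, 1.405, 0, 1.571], TCP at [0.129, 0.509, 0.239] pointing down, gripper open.
Joint ranges: [-2.72, 2.72], [-0.95, 1.95], [-1.27, 1.35], [-1.78, 2.02], [-1.46, 1.47], [-3.14, 3.14]. Speed limits (rad/s): [2.39, 2.39, 3.01, 3.14, 3.14, 3.14].

### API

Orientations are given as a unit quaternion [x, y, z, w].
In Python, from plant import manip gives the robot as it stands. The module is installed in compiled form; this text tells all that it offers.
- The arm moves only by the shell command python3 -m handwheel 'ROWS' [OPENING] [FORCE]. ROWS is JSON, a list that holds one entry, the list of rows, each a list of 6 numbers: the shift along the world's x, y, z in cm, then the turn, a rotation vector about the world's x, y, z in rad. In form: [[[dx, dy, dz, rx, ry, rz], ...]]. A call has 1 to 10 rows; each row shifts and turns the commanded pose from where the row before left it; what a row does not reach is not made up. A row lasts 1/12 s, in which the tool goes at most 41.7 mm and 7.16 degrees, less where a joint would pass 70% of its speed; a pose out of reach is approached as far as the arm can. A call with a gripper value outside its range is refused whole. OPENING is the closure, from 0 (fully open) to 1 (shut), set as the call begins (- or left out, the last holds). The fingers move at their own pace and stop on an object; FORCE is the grip in N (left out, the last holds). Time passes only in rows, so rows that do not move let the fingers close. It gives the time, the measured TCP pose, the force, the opening and the grip force at its end, in the units of the state.
- manip.read_state(): the state, without advancing time (a new reading comes with each control period).
- manip.get_image(name): name is "scene" or "top"; returns a dict with "image" (480x640x3 uint8, blue, green, red), "depth" (480x640 float32, m along the optical axis (not along the pixel's ray), 0 where there is no reading), "fx", "fy", "cx", "cy" (pixels), "R" (3x3) and "t" (3): a world point X has camera coordinates R X + t. Camera axes: x right, y down, z forward; pixel columns grow to the right and rows downward; lengths in m; the calibration is good to about 2 mm. A picture is of the moment at which its call begins.
- manip.job_done(): hands the job in; it is judged then, once.
Trained networks look in the newest picture that a camera, given by its name, has taken for a name from the list of things; names that differ only in an ending like _2 or _b are one class to them, and where a whole thing is asked for, a point or a joint stands for the part that bears it (a point fixed in the world has none). Each returns a list of dicts, best first, with "conf" (0 to 1); they miss things now and then, are a little off and sometimes report something else, mostly with a low value. They report only what shows in the picture. A call takes as long as a camera call. They do not tell look-alikes from the thing itself.
- manip.masks_of(camera, name): "pixels" (480x640 bool, what is visible of it) and "box" ([left, top, width, height] in pixels, round what is visible of it).
- manip.spot_point(camera, name): "at" ([column, row] in pixels: a listed point, or the origin of a listed thing).
The state is a dict: "time_s": time; "joints": joint angles; "qd": joint speeds; "tau": joint torques, N m; "eef_pos": TCP position; "eef_rot": TCP orientation; "contact_force": force on the tool from outside, world axes, zero at the start; "ft_torque": the same for the moment, N m; "grip_width": opening from 0.0 (shut) to 1.0 (fully open); "finger_force": force on a finger pad.
Only numpy, scipy, OpenCV 4.12 (cv2) and the standard library are available. Lean on these libraries where they do the work, as an engineer would, in place of code of your own. Each camera call takes 0.05 s, during which the arm holds its last target. There are 200 camera calls.

### The job

A shopper wants the set of three stoppered glass bottles: stand each one gently and upright in the middle of the cork pad that matches it in the wooden tray, the wide jar on the large round pad, the square bottle on the square pad with its sides parallel to the pad's edges, and the slim bottle on the small round pad. The two look-alikes without a stopper, and the amber dish, stay standing where they are; do not drop or knock over any glass.

Things in the scene. Friction and masses are not known exactly. Their poses are not given: they have to be found in the camera images.
- wide_jar: Stoppered wide round jar of honey-coloured glass: round body 60 mm across, straight sides from the base to 60 mm up, then a shoulder and neck 34 mm across to 80 mm, closed by a mushroom-shaped frosted glass stopper (one piece with the jar) 32 mm across; 96 mm tall in all. 0.15 to 0.31 kg. Loose, stands upright on the table. Origin: centre of the underside; z up.
- square_bottle: Stoppered square bottle of the same glass: body 50 x 50 mm with faces square to its own x and y axes, straight sides to 64 mm up, short round neck, mushroom-shaped frosted stopper 32 mm across (one piece with the bottle); 96 mm tall. 0.15 to 0.31 kg. Loose, upright, any yaw. Origin: centre of the underside; z up.
- slim_bottle: Stoppered slim round bottle of the same glass: body 40 mm across, straight sides to 74 mm up, narrow neck, ball-shaped frosted stopper 26 mm across (one piece with the bottle); 108 mm tall. 0.10 to 0.21 kg. Loose, upright. Origin: centre of the underside; z up.
- open_jar: Look-alike without a stopper: the same wide round jar (body 60 mm across), but with an open mouth, a ring 42 mm across that is dark and empty inside; 88 mm tall. Loose; not part of the set. Origin: centre of the underside; z up.
- open_square: Look-alike without a stopper: the same square bottle (body 50 x 50 mm), but with an open mouth, a ring 42 mm across that is dark and empty inside; 88 mm tall. Loose; not part of the set. Origin: centre of the underside; z up.
- tray: Long pale wooden tray with low walls, fixed to the table: 116 mm along its x, 322 mm along its y, walls 26 mm high and 6 mm thick, floor 6 mm thick. Three cork pads lie in a row along its y axis, 100 mm apart, the middle one at the tray's centre. Origin: centre of the underside, on the table; its yaw varies.
- pad_wide: Large round cork pad, 84 mm across, 5 mm thick, fixed on the tray's floor; the place of the wide round jar. Origin: centre of the underside (6 mm above the table, its top 5 mm higher); axes parallel to the tray's.
- pad_square: Square cork pad, 74 x 74 mm, 5 mm thick, fixed on the tray's floor, edges along its own x and y axes (parallel to the tray's); the place of the square bottle. Origin: centre of the underside, 6 mm above the table.
- pad_slim: Small round cork pad, 62 mm across, 5 mm thick, fixed on the tray's floor; the place of the slim bottle. Origin: centre of the underside, 6 mm above the table; axes parallel to the tray's.
- dish: Bystander: low amber glass bowl, 90 mm across the rim, 35 mm high, loose on the table behind the bottles. Origin: centre of the underside; z up.
Not all that is in view belongs to the job. Leave any green or turquoise look-alike of the slim_bottle alone.

How it is judged:
By the outcome, as a careful person would: the job done as asked, in the order asked, and still so for the second after the job is handed in, with the robot touching nothing.
It also fails if it takes over 96 s, if anything falls off the work surface, if the arm or the gripper's body presses on something with over 40 N, if the wrist force passes 120 N, or if a joint passes its speed limit or range.

## Working session

There is one attempt and no reset: what is moved stays moved. The work goes in short steps, Python scripts to look and compute and a shell command to move; the robot and the scene stay as the last step left them, time stands still between calls to the robot, and variables do not carry over. Pictures are saved under pics/ and viewed, at most 14 in all, crops included, and the job is handed in when it is done.

```bash
mkdir -p pics; cat > h.py <<'E'
from plant import manip
import numpy as np, cv2
def w(d,u,v,z=None):
    R,t=d["R"],d["t"]; r=np.array([(u-d["cx"])/d["fx"],(v-d["cy"])/d["fy"],1.])
    if z is None:
        return R.T@(r*d["depth"][int(round(v)),int(round(u))]-t)
    c=-R.T@t; q=R.T@r; return c+q*(z-c[2])/q[2]
def px(d,X):
    c=d["R"]@np.array(X)+d["t"]; return [d["fx"]*c[0]/c[2]+d["cx"],d["fy"]*c[1]/c[2]+d["cy"]]
E
python3 - <<'E'
from h import *
np.set_printoptions(precision=3,suppress=True)
for c in ["top","scene"]:
    d=manip.get_image(c); cv2.imwrite(f"pics/{c}0.png",d["image"]); print(c,d["fx"],"cam",-d["R"].T@d["t"])
    for n in ["wide_jar","square_bottle","slim_bottle","open_jar","open_square","tray","pad_wide","pad_square","pad_slim","dish"]:
        for m in manip.spot_point(c,n)[:3]:
            u,v=m["at"]; print(n,round(m["conf"],2),np.round([u,v]), w(d,u,v,0.011 if 'pad' in n else 0.0))
print(manip.read_state())
E
```

```text
top 510.9413644642225 cam [0.408 0.1   1.189]
wide_jar 0.83 [232. 299.] [0.435 0.289 0.   ]
square_bottle 0.58 [304. 234.] [0.592 0.128 0.   ]
slim_bottle 0.93 [137. 245.] [0.557 0.517 0.   ]
slim_bottle 0.92 [187. 292.] [0.449 0.394 0.   ]
slim_bottle 0.88 [150. 218.] [0.621 0.49  0.   ]
open_jar 0.88 [243. 243.] [0.566 0.27  0.   ]
open_square 0.82 [315. 292.] [0.455 0.099 0.   ]
tray 0.78 [457. 251.] [ 0.56  -0.232  0.   ]
pad_wide 0.85 [500. 245.] [ 0.574 -0.33   0.011]
pad_square 0.71 [417. 258.] [ 0.54  -0.136  0.011]
pad_slim 0.89 [460. 251.] [ 0.558 -0.237  0.011]
dish 0.92 [260. 188.] [0.7   0.236 0.   ]
scene 453.1059259065272 cam [ 1.194 -0.296  0.793]
wide_jar 0.56 [337. 195.] [ 0.451  0.274 -0.   ]
wide_jar 0.52 [168. 307.] [ 0.558 -0.239  0.   ]
square_bottle 0.68 [320. 248.] [ 0.59   0.125 -0.   ]
slim_bottle 0.88 [435. 204.] [0.62  0.473 0.   ]
slim_bottle 0.84 [403. 194.] [0.545 0.425 0.   ]
slim_bottle 0.82 [432. 184.] [ 0.556  0.523 -0.   ]
open_jar 0.64 [362. 222.] [0.572 0.264 0.   ]
open_square 0.3 [318. 252.] [0.596 0.116 0.   ]
tray 0.83 [168. 307.] [ 0.557 -0.239 -0.   ]
tray 0.5 [319. 249.] [0.591 0.124 0.   ]
pad_wide 0.65 [126. 336.] [ 0.589 -0.333  0.011]
pad_square 0.92 [210. 281.] [ 0.549 -0.136  0.011]
pad_slim 0.88 [168. 305.] [ 0.563 -0.237  0.011]
dish 0.68 [335. 193.] [0.442 0.275 0.   ]
dish 0.41 [280. 219.] [0.452 0.097 0.   ]
dish 0.34 [212. 283.] [ 0.548 -0.134  0.   ]
{'time_s': 1.1, 'joints': array([ 1.322,  0.126, -0.04 ,  1.405, -0.   ,  1.571]), 'qd': array([ 0.001, -0.   ,  0.   ,  0.   , -0.001, -0.001]), 'tau': array([ -0.001, -43.572,  35.309,   0.001,  -0.   ,  -0.   ]), 'eef_pos': array([0.129, 0.509, 0.239]), 'eef_rot': array([ 0.124,  0.992, -0.   ,  0.   ]), 'contact_force': array([ 0.157, -0.351,  0.234]), 'ft_torque': array([-0.007,  0.   , -0.009]), 'finger_force': 0.0, 'grip_width': 1.0015114098538063}
```

View pics/top0.png

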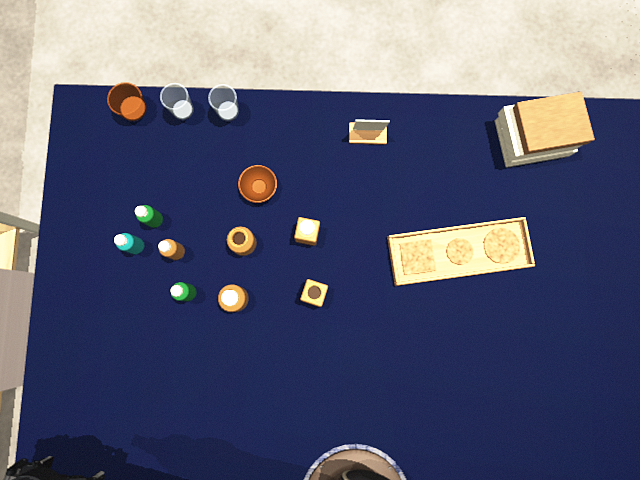

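View pics/scene0.png

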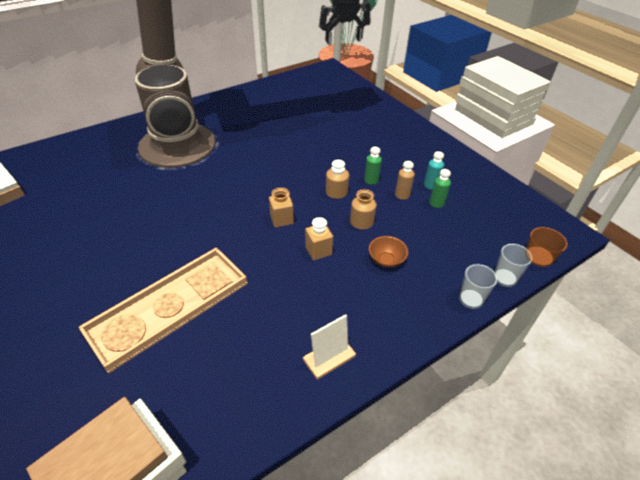

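The top view shows these bottles:
- **Wide jars:** the one at (232,298) has a white stopper. The one at (240,240) has a dark open mouth.
- **Square bottles:** the one at (307,231) has a stopper. The one at (314,293) is open.
- **Slim bottles:** the honey one is at (171,249). Green ones are at (148,215) and (181,292), and a teal one at (127,242).

The stoppered, honey-coloured ones fit the description. The tray is at (460,251), with its pads in the order square, slim, wide. I'll confirm with one crop and refine from depth.

```bash
cat > meas.py <<'E'
from h import *
np.set_printoptions(precision=4,suppress=True)
def cloud(d):
    v,u=np.mgrid[0:480,0:640]; z=d["depth"]
    P=np.stack([(u-d["cx"])/d["fx"]*z,(v-d["cy"])/d["fy"]*z,z],-1)
    W=(P-d["t"])@d["R"]; W[z==0]=np.nan; return W
def near(W,x,y,r,z0,z1):
    return W[(np.hypot(W[...,0]-x,W[...,1]-y)<r)&(W[...,2]>z0)&(W[...,2]<z1)]
def mid(P): return (P[:,:2].min(0)+P[:,:2].max(0))/2, P[:,:2].max(0)-P[:,:2].min(0)
E
python3 - <<'E'
from meas import *
d=manip.get_image("top"); W=cloud(d)
im=d["image"]; cv2.imwrite("pics/crop.png",cv2.resize(im[195:325,105:335],None,fx=3.4,fy=3.4,interpolation=cv2.INTER_CUBIC))
for n,u,v in [("wide",231,298),("square",307,231),("slim",168,248),("openj",240,240),("opensq",314,293),("gA",148,215),("gB",181,292),("teal",125,241)]:
    x,y,_=w(d,u,v,0.08); 
    T=near(W,x,y,.045,.082,.12); B=near(W,x,y,.05,.03,.12)
    print(n,"top",len(T),T.mean(0) if len(T) else "",*(mid(T) if len(T) else ()),"all",*mid(B),"zmax",B[:,2].max())
    if "sq" in n:
        S=near(W,x,y,.05,.05,.075)
        r=cv2.minAreaRect((S[:,:2]*1000).astype(np.float32)); print("  rect",r)
m=manip.masks_of("top","tray")[0]["pixels"]
P=W[m]; R=P[(P[:,2]>.018)&(P[:,2]<.035)]; print("tray",len(R),cv2.minAreaRect((R[:,:2]*1000).astype(np.float32)),"floorz",np.nanpercentile(P[:,2],[5,50,95]))
for n in ["pad_wide","pad_square","pad_slim"]:
    k=manip.masks_of("top",n)[0]; v,u=np.nonzero(k["pixels"]); r=cv2.minAreaRect(np.float32([w(d,a,b,.011)[:2]*1000 for a,b in zip(u,v)])); print(n,k["conf"],r, w(d,u.mean(),v.mean(),.011))
m=manip.masks_of("top","square_bottle"); print([ (k["conf"],k["box"]) for k in m])
E
```

```text
wide top 186 [0.4382 0.2805 0.0946] [0.4382 0.281 ] [0.0303 0.0306] all [0.4381 0.2799] [0.059  0.0572] zmax 0.10073180843398669
square top 165 [0.5935 0.1194 0.0953] [0.594  0.1194] [0.0295 0.0305] all [0.5934 0.1189] [0.0559 0.0555] zmax 0.10336114143739727
  rect ((593.6353759765625, 119.411376953125), (50.01078796386719, 50.892269134521484), 79.55381774902344)
slim top 136 [0.5433 0.4211 0.1013] [0.5442 0.4227] [0.0287 0.0246] all [0.5432 0.4233] [0.0378 0.0414] zmax 0.11052313290547865
openj top 135 [0.5691 0.2691 0.087 ] [0.5681 0.2688] [0.0406 0.0397] all [0.5676 0.2677] [0.0588 0.0591] zmax 0.0930398551356814
opensq top 140 [0.4539 0.1005 0.0869] [0.454  0.0999] [0.0407 0.0409] all [0.453  0.0998] [0.0583 0.0587] zmax 0.09241805945302486
  rect ((453.9123229980469, 100.23385620117188), (49.93817138671875, 50.07039260864258), 73.04961395263672)
gA top 135 [0.6177 0.4768 0.1003] [0.6187 0.4777] [0.0254 0.0252] all [0.6185 0.4768] [0.0386 0.0373] zmax 0.11009166018761922
gB top 135 [0.4501 0.389  0.1009] [0.4508 0.3897] [0.0299 0.0273] all [0.4497 0.3892] [0.0388 0.0368] zmax 0.11176132139603247
teal top 140 [0.5543 0.5156 0.1007] [0.5553 0.5152] [0.0287 0.0277] all [0.5543 0.5153] [0.0381 0.0356] zmax 0.11127806785153435Traceback (most recent call last):
  File "<stdin>", line 11, in <module>
IndexError: list index out of range
```

View pics/crop.png

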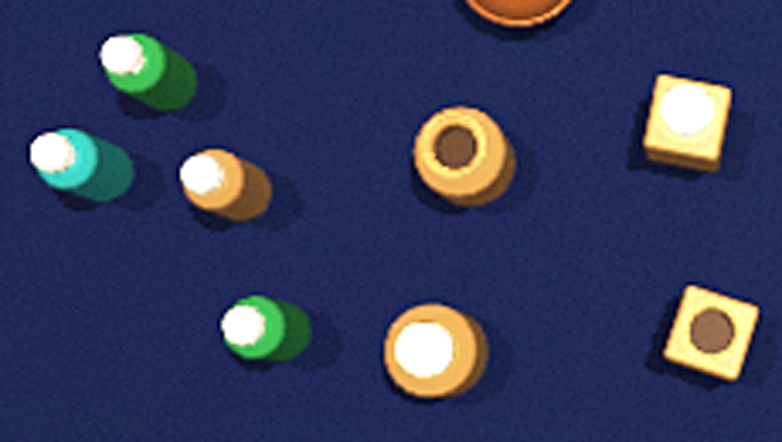

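The crop confirms it. The stoppered wide jar is at crop (424,349), the stoppered square bottle at (687,109) and the honey slim bottle at (205,174). The dark-mouthed and green/teal ones are decoys. Next is the tray.

```bash
cat > tray.py <<'E'
from meas import *
d=manip.get_image("top"); W=cloud(d)
box=np.zeros((480,640),bool); box[205:300,375:550]=1
P=W[box]; R=P[(P[:,2]>.018)&(P[:,2]<.035)]
print("tray",len(R),cv2.minAreaRect((R[:,:2]*1000).astype(np.float32)))
for n in ["pad_wide","pad_square","pad_slim"]:
    for k in manip.masks_of("top",n)[:1]:
        v,u=np.nonzero(k["pixels"]); print(n,k["conf"],cv2.minAreaRect(np.float32([w(d,a,b,.011)[:2]*1000 for a,b in zip(u,v)])), w(d,u.mean(),v.mean(),.011))
# bright-wood mask outline
hsv=cv2.cvtColor(d["image"],cv2.COLOR_BGR2HSV); m=((hsv[...,0]<40)&(hsv[...,2]>90)&box); v,u=np.nonzero(m)
print("wood outline at z=.026",cv2.minAreaRect(np.float32([w(d,a,b,.026)[:2]*1000 for a,b in zip(u,v)])))
E
python3 tray.py
```

```text
tray 1091 ((559.6328735351562, -236.92840576171875), (116.67257690429688, 323.4249572753906), 9.114951133728027)
pad_wide 0.6 ((575.10205078125, -334.1590270996094), (80.04838562011719, 82.65284729003906), 1.3220150470733643) [ 0.5753 -0.3346  0.011 ]
pad_square 0.7 ((542.61376953125, -138.56471252441406), (76.29244995117188, 76.22477722167969), 10.219948768615723) [ 0.5423 -0.1384  0.011 ]
pad_slim 0.71 ((559.6268310546875, -236.61685180664062), (60.70552062988281, 59.016475677490234), 89.16300201416016) [ 0.559  -0.2363  0.011 ]
wood outline at z=.026 ((557.7871704101562, -233.36416625976562), (117.64166259765625, 326.8170471191406), 9.174944877624512)
```

Measured positions (m):

| Thing | x | y | Angle |
|---|---|---|---|
| Wide jar | 0.438 | 0.280 | |
| Square bottle | 0.5935 | 0.119 | yaw −10.4° |
| Slim bottle | 0.5435 | 0.422 | |
| Tray centre | 0.5594 | −0.2367 | yaw 9.3° |
| Wide pad | 0.5756 | −0.3354 | |
| Square pad | 0.5432 | −0.138 | |

The sizes match the spec. I'm moving to the wide jar now, with the fingers closing along the tray's x axis.

```bash
python3 -m handwheel '[[[2.6,-1.9,0,0,0,-0.1],[2.6,-1.9,0,0,0,-0.1],[2.6,-1.9,0,0,0,-0.1],[2.6,-1.9,0,0,0,-0.1],[2.6,-1.9,0,0,0,-0.1],[2.6,-1.9,0,0,0,-0.1],[2.6,-1.9,0,0,0,-0.1],[2.6,-1.9,0,0,0,-0.1],[2.6,-1.9,0,0,0,-0.1],[2.6,-1.9,0,0,0,-0.1]]]' 0 30
python3 -m handwheel '[[[2.5,-2,0,0,0,-0.08],[2.4,-1.9,0,0,0,-0.079],[0,0,0,0,0,0],[0,0,0,0,0,0]]]'
```

```text
time_s: 2.23
eef_pos: [0.3904, 0.3177, 0.2394]
eef_rot: [0.587, 0.81, 0.0, 0.0]
contact_force: [0.2, 0.5, 1.4]
grip_width: 0.999
finger_force: 0.0
time_s: 2.57
eef_pos: [0.4392, 0.2788, 0.239]
eef_rot: [0.648, 0.761, -0.0, -0.0]
contact_force: [-0.7, 1.1, -0.5]
grip_width: 0.999
finger_force: 0.0
```

```bash
python3 -m handwheel '[[[-0.1,0.15,-3,0,0,0],[0,0,-3,0,0,0],[0,0,-3,0,0,0],[0,0,-3,0,0,0],[0,0,-2.5,0,0,0],[0,0,-2,0,0,0],[0,0,-1.5,0,0,0],[0,0,-1.3,0,0,0],[0,0,-1,0,0,0],[0,0,0,0,0,0]]]'
python3 - <<'E'
from meas import *
d=manip.get_image("scene"); u,v=map(int,px(d,[.438,.28,.06])); print(u,v)
cv2.imwrite("pics/g1.png",cv2.resize(d["image"][v-90:v+60,u-100:u+100],None,fx=3.5,fy=3.5))
E
```

```text
time_s: 3.4
eef_pos: [0.4354, 0.2812, 0.0344]
eef_rot: [0.647, 0.763, -0.002, -0.001]
contact_force: [-0.0, -0.5, 0.1]
grip_width: 0.998
finger_force: 0.0
337 173
```

View pics/g1.png

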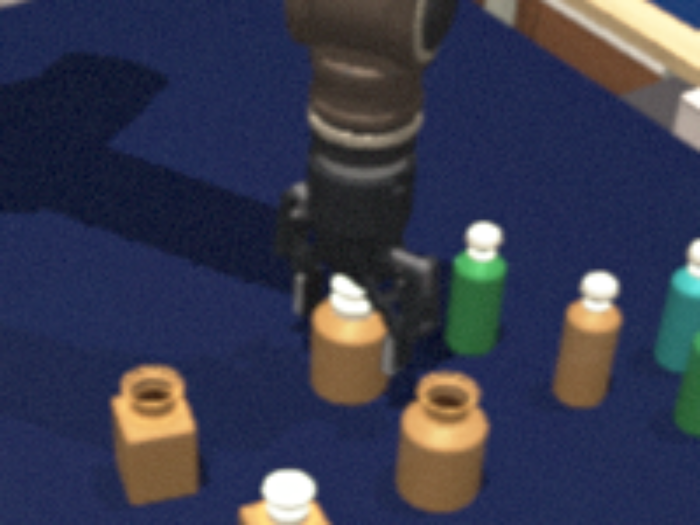

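The fingers straddle the stoppered jar, which is at crop (350,345), and touch nothing. Closing now.

```bash
python3 -m handwheel '[[[0,0,0.1,0,0,0],[0,0,0,0,0,0],[0,0,0,0,0,0],[0,0,0,0,0,0],[0,0,0,0,0,0],[0,0,0,0,0,0],[0,0,0,0,0,0],[0,0,0,0,0,0],[0,0,0,0,0,0],[0,0,0,0,0,0]]]' 1 35
```

```text
time_s: 4.28
eef_pos: [0.4379, 0.282, 0.0389]
eef_rot: [0.647, 0.762, 0.001, 0.0]
contact_force: [-1.5, -0.5, 5.9]
grip_width: 0.69
finger_force: 37.5
```

```bash
python3 -m handwheel '[[[0,0,0.5,0,0,0],[0,0,1,0,0,0],[0,0,1.5,0,0,0],[0,0,2,0,0,0],[0,0,2.5,0,0,0],[0,0,2.5,0,0,0],[0,0,2,0,0,0],[0,0,1.5,0,0,0],[0,0,1,0,0,0],[0,0,0.5,0,0,0]]]'
python3 -m handwheel '[[[0.2,-1,0,0,0,0],[0.4,-2,0,0,0,0],[0.6,-2.8,0,0,0,0],[0.7,-3,0,0,0,0],[0.7,-3,0,0,0,0],[0.7,-3,0,0,0,0],[0.7,-3,0,0,0,0],[0.7,-3,0,0,0,0],[0.7,-3,0,0,0,0],[0.7,-3,0,0,0,0]]]'
python3 -m handwheel '[[[0.7,-3,0,0,0,0],[0.7,-3,0,0,0,0],[0.7,-3,0,0,0,0],[0.7,-3,0,0,0,0],[0.7,-3,0,0,0,0],[0.7,-3,0,0,0,0],[0.7,-3,0,0,0,0],[0.7,-3,0,0,0,0],[0.7,-3,0,0,0,0],[0.7,-3,0,0,0,0]]]'
python3 -m handwheel '[[[0.6,-2.5,0,0,0,0],[0.3,-1.5,0,0,0,0],[0.1,-0.8,0,0,0,0],[0,0,0,0,0,0],[0,0,0,0,0,0],[0,0,0,0,0,0]]]'
```

```text
time_s: 5.12
eef_pos: [0.4378, 0.2816, 0.1894]
eef_rot: [0.647, 0.762, 0.001, 0.0]
contact_force: [0.6, 0.4, -1.6]
grip_width: 0.686
finger_force: 38.2
time_s: 5.95
eef_pos: [0.4974, 0.0111, 0.186]
eef_rot: [0.647, 0.762, -0.001, -0.001]
contact_force: [0.6, 0.8, -1.5]
grip_width: 0.69
finger_force: 38.2
time_s: 6.78
eef_pos: [0.5672, -0.2886, 0.1857]
eef_rot: [0.647, 0.762, -0.0, -0.001]
contact_force: [0.8, -0.5, -1.5]
grip_width: 0.688
finger_force: 38.2
time_s: 7.28
eef_pos: [0.5778, -0.3337, 0.187]
eef_rot: [0.647, 0.763, 0.0, -0.001]
contact_force: [0.5, -0.1, -1.9]
grip_width: 0.688
finger_force: 38.2
```

```bash
python3 -m handwheel '[[[-0.2,0,-1,0,0,0],[0,0,-2,0,0,0],[0,0,-2.5,0,0,0],[0,0,-2.5,0,0,0],[0,0,-2,0,0,0],[0,0,-1.2,0,0,0],[0,0,-0.8,0,0,0],[0,0,-0.4,0,0,0],[0,0,-0.3,0,0,0],[0,0,0,0,0,0]]]'
python3 -m handwheel '[[[0,0,-0.2,0,0,0],[0,0,0,0,0,0],[0,0,0,0,0,0]]]'
python3 - <<'E'
from meas import *
d=manip.get_image("scene"); u,v=map(int,px(d,[.5756,-.3354,.06])); print(u,v)
cv2.imwrite("pics/p1.png",cv2.resize(d["image"][v-90:v+70,u-90:u+110],None,fx=3.5,fy=3.5))
E
```

```text
time_s: 8.12
eef_pos: [0.5766, -0.3347, 0.0609]
eef_rot: [0.647, 0.762, 0.0, 0.0]
contact_force: [-0.6, -0.1, -2.1]
grip_width: 0.691
finger_force: 38.2
time_s: 8.37
eef_pos: [0.5766, -0.3349, 0.0589]
eef_rot: [0.647, 0.762, 0.0, 0.0]
contact_force: [0.6, -0.1, -1.0]
grip_width: 0.686
finger_force: 38.2
115 317
```

View pics/p1.png

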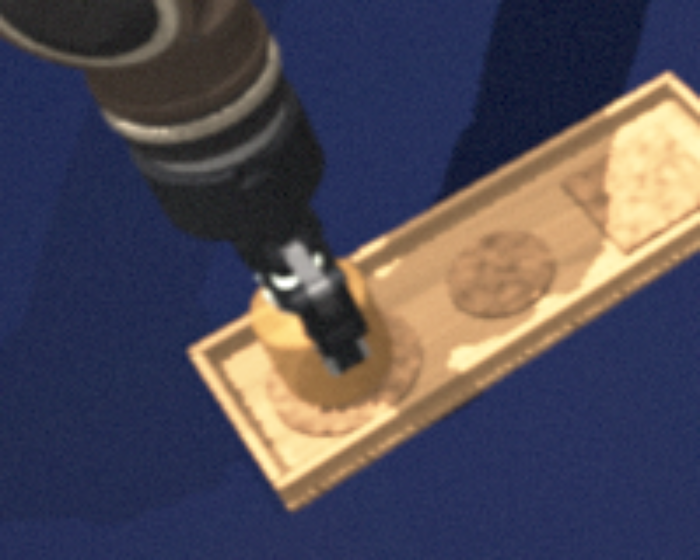

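The jar hangs upright over the large round pad, with its base at about crop (335,390). Lowering the last few millimetres.

```bash
python3 -m handwheel '[[[-0.1,0,-0.3,0,0,0],[0,0,-0.3,0,0,0],[0,0,-0.1,0,0,0],[0,0,0,0,0,0],[0,0,0,0,0,0]]]'
python3 -m handwheel '[[[0,0,-0.1,0,0,0],[0,0,0,0,0,0],[0,0,0,0,0,0]]]'
```

```text
time_s: 8.83
eef_pos: [0.5751, -0.3346, 0.0511]
eef_rot: [0.647, 0.762, -0.0, -0.0]
contact_force: [-1.0, -0.8, -2.0]
grip_width: 0.685
finger_force: 38.2
time_s: 9.08
eef_pos: [0.5753, -0.3347, 0.0503]
eef_rot: [0.647, 0.762, 0.0, 0.0]
contact_force: [0.2, -0.0, -1.7]
grip_width: 0.688
finger_force: 38.2
```

```bash
python3 -m handwheel '[[[0,0,-0.05,0,0,0],[0,0,0,0,0,0],[0,0,0,0,0,0]]]'
python3 -m handwheel '[[[0,0,-0.1,0,0,0],[0,0,0,0,0,0],[0,0,0,0,0,0]]]'
```

```text
time_s: 9.33
eef_pos: [0.5753, -0.3348, 0.05]
eef_rot: [0.647, 0.762, 0.0, 0.0]
contact_force: [0.1, 0.5, -0.6]
grip_width: 0.69
finger_force: 38.2
time_s: 9.58
eef_pos: [0.5754, -0.3348, 0.05]
eef_rot: [0.647, 0.762, 0.0, 0.001]
contact_force: [-2.2, 1.1, 5.6]
grip_width: 0.688
finger_force: 38.7
```

Contact at the expected height. Releasing and lifting clear.

```bash
python3 -m handwheel '[[[0,0,0.05,0,0,0],[0,0,0,0,0,0],[0,0,0,0,0,0],[0,0,0,0,0,0],[0,0,0,0,0,0],[0,0,0,0,0,0],[0,0,0,0,0,0]]]' 0
python3 -m handwheel '[[[0,0,0.5,0,0,0],[0,0,1,0,0,0],[0,0,2,0,0,0],[0,0,2.5,0,0,0],[0,0,2.5,0,0,0],[0,0,2.5,0,0,0],[0,0,2,0,0,0],[0,0,1,0,0,0]]]'
python3 -m handwheel '[[[0.1,2.5,0.3,0,0,-0.034],[0.1,3,0.5,0,0,-0.034],[0.1,3,0.5,0,0,-0.034],[0.1,3,0.5,0,0,-0.034],[0.1,3,0.3,0,0,-0.034],[0.1,3,0,0,0,-0.034],[0.1,3,0,0,0,-0.034],[0.1,3,0,0,0,-0.034],[0.1,3,0,0,0,-0.034],[0.1,3,0,0,0,-0.034]]]'
python3 -m handwheel '[[[0.1,3,0,0,0,0],[0.1,3,0,0,0,0],[0.1,3,0,0,0,0],[0.2,3,0,0,0,0],[0.2,3,0,0,0,0],[0.1,1,0,0,0,0],[0,0,0,0,0,0],[0,0,0,0,0,0]]]'
python3 - <<'E'
from meas import *
d=manip.get_image("top"); W=cloud(d)
for n,x,y in [("wide",.5756,-.3354),("square",.5935,.119)]:
    T=near(W,x,y,.04,.085,.13); B=near(W,x,y,.05,.04,.13)
    if len(T) and len(B): print(n,len(T),T.mean(0),mid(T),mid(B))
cv2.imwrite("pics/top2.png",cv2.resize(d["image"][150:330,90:560],None,fx=1.7,fy=1.7))
E
```

```text
time_s: 10.17
eef_pos: [0.5752, -0.3346, 0.0492]
eef_rot: [0.647, 0.762, -0.0, -0.0]
contact_force: [-0.1, -0.6, 0.1]
grip_width: 1.006
finger_force: 0.0
time_s: 10.83
eef_pos: [0.5762, -0.3352, 0.1939]
eef_rot: [0.647, 0.762, 0.0, 0.003]
contact_force: [0.1, 0.0, 0.4]
grip_width: 1.001
finger_force: 0.0
time_s: 11.67
eef_pos: [0.585, -0.0382, 0.2105]
eef_rot: [0.767, 0.641, 0.0, 0.0]
contact_force: [1.4, 0.0, -0.6]
grip_width: 0.998
finger_force: 0.0
time_s: 12.33
eef_pos: [0.5931, 0.1203, 0.2101]
eef_rot: [0.766, 0.642, -0.0, 0.0]
contact_force: [-0.9, -1.3, -0.2]
grip_width: 0.998
finger_force: 0.0
wide 229 [ 0.5754 -0.3322  0.1025] (array([ 0.5763, -0.3344]), array([0.033 , 0.0337])) (array([ 0.5762, -0.3343]), array([0.0583, 0.0611]))
```

View pics/top2.png

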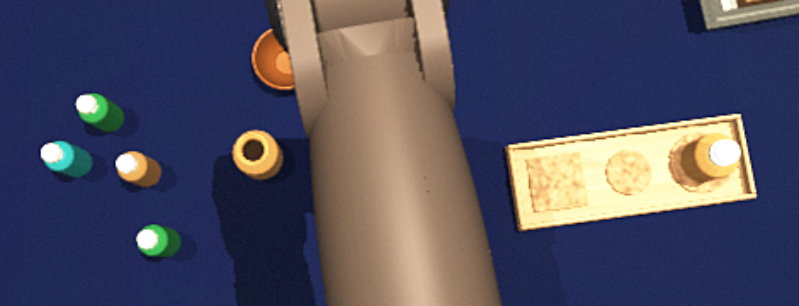

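The jar stands upright on the wide pad, about 1 mm off centre, with its stopper at crop (724,152). The gripper is above the square bottle and its yaw matches, so I'm descending.

```bash
python3 -m handwheel '[[[0,-0.1,-2,0,0,-0.005],[0,0,-3,0,0,0],[0,0,-3,0,0,0],[0,0,-3,0,0,0],[0,0,-2.2,0,0,0],[0,0,-1.6,0,0,0],[0,0,-1.2,0,0,0],[0,0,-0.9,0,0,0],[0,0,-0.4,0,0,0],[0,0,0,0,0,0]]]' 0
python3 -m handwheel '[[[0,0,0,0,0,0],[0,0,0,0,0,0],[0,0,0,0,0,0]]]'
```

```text
time_s: 13.22
eef_pos: [0.5932, 0.1187, 0.0369]
eef_rot: [0.769, 0.64, -0.0, -0.0]
contact_force: [-0.6, 0.6, -0.5]
grip_width: 1.001
finger_force: 0.0
time_s: 13.47
eef_pos: [0.594, 0.1195, 0.0384]
eef_rot: [0.768, 0.64, 0.001, 0.0]
contact_force: [0.7, -0.5, -0.7]
grip_width: 0.998
finger_force: 0.0
```

Closing on the square bottle, then lifting.

```bash
python3 -m handwheel '[[[0,0,0,0,0,0],[0,0,0,0,0,0],[0,0,0,0,0,0],[0,0,0,0,0,0],[0,0,0,0,0,0],[0,0,0,0,0,0],[0,0,0,0,0,0],[0,0,0,0,0,0],[0,0,0,0,0,0],[0,0,0,0,0,0]]]' 1 35
python3 -m handwheel '[[[0,0,0.5,0,0,0],[0,0,1,0,0,0],[0,0,1.5,0,0,0],[0,0,2,0,0,0],[0,0,2.5,0,0,0],[0,0,2.5,0,0,0],[0,0,2,0,0,0],[0,0,1.5,0,0,0],[0,0,1,0,0,0],[0,0,0.5,0,0,0]]]'
```

```text
time_s: 14.3
eef_pos: [0.5935, 0.1195, 0.0377]
eef_rot: [0.768, 0.64, 0.0, 0.0]
contact_force: [-0.4, 0.2, 4.9]
grip_width: 0.584
finger_force: 37.8
time_s: 15.13
eef_pos: [0.5937, 0.1193, 0.189]
eef_rot: [0.768, 0.64, 0.001, 0.0]
contact_force: [1.2, 0.2, -2.0]
grip_width: 0.579
finger_force: 37.2
```

```bash
python3 -m handwheel '[[[-0.2,-1,0,0,0,0.034],[-0.4,-2,0,0,0,0.034],[-0.5,-2.8,0,0,0,0.034],[-0.6,-3,0,0,0,0.034],[-0.6,-3,0,0,0,0.034],[-0.6,-3,0,0,0,0.034],[-0.6,-3,0,0,0,0.034],[-0.6,-3,0,0,0,0.034],[-0.5,-2.4,0,0,0,0.034],[-0.3,-1.5,0,0,0,0.038]]]'
python3 -m handwheel '[[[-0.15,-1,0,0,0,0],[0,0,0,0,0,0],[0,0,0,0,0,0],[0,0,0,0,0,0],[0,0,0,0,0,0]]]'
```

```text
time_s: 15.97
eef_pos: [0.543, -0.1299, 0.1863]
eef_rot: [0.648, 0.762, -0.001, -0.001]
contact_force: [0.7, 0.2, -2.2]
grip_width: 0.578
finger_force: 37.2
time_s: 16.38
eef_pos: [0.543, -0.1366, 0.1871]
eef_rot: [0.647, 0.762, 0.0, -0.0]
contact_force: [0.1, -0.0, -1.6]
grip_width: 0.584
finger_force: 37.2
```

```bash
python3 -m handwheel '[[[0,-0.14,-1,0,0,0],[0,0,-2,0,0,0],[0,0,-2.5,0,0,0],[0,0,-2.5,0,0,0],[0,0,-2,0,0,0],[0,0,-1.4,0,0,0],[0,0,-1,0,0,0],[0,0,-0.6,0,0,0],[0,0,-0.4,0,0,0],[0,0,0,0,0,0]]]'
python3 -m handwheel '[[[0,0,-0.1,0,0,0],[0,0,-0.05,0,0,0],[0,0,0,0,0,0],[0,0,0,0,0,0]]]'
```

```text
time_s: 17.22
eef_pos: [0.5427, -0.1389, 0.0528]
eef_rot: [0.647, 0.762, -0.0, -0.0]
contact_force: [-0.4, -0.5, -2.2]
grip_width: 0.578
finger_force: 37.1
time_s: 17.55
eef_pos: [0.5431, -0.1392, 0.0524]
eef_rot: [0.648, 0.762, 0.0, 0.0]
contact_force: [-0.5, 0.0, -1.2]
grip_width: 0.576
finger_force: 37.1
```

```bash
python3 -m handwheel '[[[0,0.1,-0.15,0,0,0],[0,0,-0.1,0,0,0],[0,0,0,0,0,0],[0,0,0,0,0,0]]]'
python3 -m handwheel '[[[0,0,-0.1,0,0,0],[0,0,0,0,0,0],[0,0,0,0,0,0]]]'
python3 -m handwheel '[[[0,0,-0.05,0,0,0],[0,0,0,0,0,0],[0,0,0,0,0,0]]]'
```

```text
time_s: 17.88
eef_pos: [0.5427, -0.1381, 0.0492]
eef_rot: [0.648, 0.762, -0.0, -0.0]
contact_force: [0.2, -0.5, -1.3]
grip_width: 0.581
finger_force: 37.1
time_s: 18.13
eef_pos: [0.5429, -0.1381, 0.0487]
eef_rot: [0.648, 0.762, 0.0, 0.0]
contact_force: [-1.2, 0.8, 2.7]
grip_width: 0.581
finger_force: 37.6
time_s: 18.38
eef_pos: [0.5429, -0.1381, 0.0487]
eef_rot: [0.648, 0.762, 0.0, 0.0]
contact_force: [-2.3, 0.8, 6.3]
grip_width: 0.579
finger_force: 38.2
```

In contact at the right height. Releasing, lifting and moving to the slim bottle.

```bash
python3 -m handwheel '[[[0,0,0.1,0,0,0],[0,0,0,0,0,0],[0,0,0,0,0,0],[0,0,0,0,0,0],[0,0,0,0,0,0],[0,0,0,0,0,0],[0,0,0,0,0,0]]]' 0
python3 -m handwheel '[[[0,0,0.5,0,0,0],[0,0,1,0,0,0],[0,0,2,0,0,0],[0,0,2.5,0,0,0],[0,0,2.5,0,0,0],[0,0,2.5,0,0,0],[0,0,2.5,0,0,0],[0,0,2.5,0,0,0],[0,0,1,0,0,0]]]'
python3 -m handwheel '[[[0,2,0,0,0,0],[0,3,0,0,0,0],[0,3,0,0,0,0],[0,3,0,0,0,0],[0,3,0,0,0,0],[0,3,0,0,0,0],[0,3,0,0,0,0],[0,3,0,0,0,0],[0,3,0,0,0,0],[0,3,0,0,0,0]]]' 0.25
python3 -m handwheel '[[[0,3,0,0,0,0],[0,3,0,0,0,0],[0,3,0,0,0,0],[0,3,0,0,0,0],[0,3,0,0,0,0],[0,3,0,0,0,0],[0,3,0,0,0,0],[0,3,0,0,0,0],[0,2,0,0,0,0],[0,1,0,0,0,0]]]'
python3 -m handwheel '[[[0,0,0,0,0,0],[0,0,0,0,0,0],[0,0,0,0,0,0]]]'
python3 - <<'E'
from meas import *
d=manip.get_image("top"); W=cloud(d)
x,y=.5432,-.138
T=near(W,x,y,.04,.088,.13); B=near(W,x,y,.05,.045,.13); print("square",T.mean(0),mid(T),mid(B))
S=near(W,x,y,.05,.06,.086); print(cv2.minAreaRect((S[:,:2]*1000).astype(np.float32)))
x,y=.5756,-.3354;T=near(W,x,y,.04,.088,.13); print("wide",mid(T))
cv2.imwrite("pics/top3.png",cv2.resize(d["image"][150:330,90:560],None,fx=1.7,fy=1.7))
E
```

```text
time_s: 18.97
eef_pos: [0.5428, -0.1381, 0.0487]
eef_rot: [0.648, 0.762, -0.0, -0.0]
contact_force: [-0.7, -0.8, 0.8]
grip_width: 0.998
finger_force: 0.0
time_s: 19.72
eef_pos: [0.5439, -0.1384, 0.2236]
eef_rot: [0.648, 0.762, 0.001, 0.003]
contact_force: [0.4, 0.1, 0.2]
grip_width: 0.998
finger_force: 0.0
time_s: 20.55
eef_pos: [0.5424, 0.1534, 0.2188]
eef_rot: [0.648, 0.762, -0.0, 0.0]
contact_force: [0.5, -1.2, -0.7]
grip_width: 0.752
finger_force: 0.0
time_s: 21.38
eef_pos: [0.5422, 0.4245, 0.2178]
eef_rot: [0.647, 0.763, -0.0, -0.0]
contact_force: [0.3, 0.6, -0.3]
grip_width: 0.751
finger_force: 0.0
time_s: 21.63
eef_pos: [0.5429, 0.4207, 0.2189]
eef_rot: [0.648, 0.762, -0.0, 0.0]
contact_force: [-0.8, -0.3, -0.4]
grip_width: 0.749
finger_force: 0.0
square [ 0.5439 -0.1374  0.1056] (array([ 0.5449, -0.1389]), array([0.0308, 0.0306])) (array([ 0.5441, -0.1376]), array([0.055 , 0.0549]))
((544.2757568359375, -137.80215454101562), (50.178955078125, 50.77133560180664), 9.584480285644531)
wide (array([ 0.5762, -0.3351]), array([0.0323, 0.0331]))
```

View pics/top3.png

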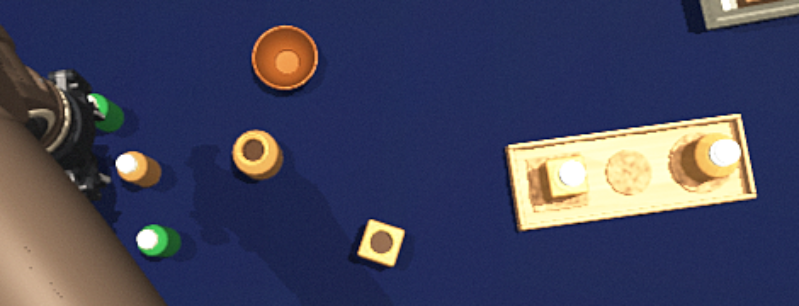

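The square bottle stands 1 mm from the pad centre at 9.6° yaw (crop 567,175), and the jar is unmoved. The gripper sits over the honey slim bottle at crop (132,165), displaced in the picture by parallax. Descending.

```bash
python3 -m handwheel '[[[0.05,0.17,-1.5,0,0,0],[0,0,-2,0,0,0],[0,0,-2,0,0,0],[0,0,-2,0,0,0],[0,0,-1.5,0,0,0],[0,0,0,0,0,0],[0,0,0,0,0,0]]]'
python3 - <<'E'
from meas import *
d=manip.get_image("scene"); u,v=map(int,px(d,[.5435,.422,.09])); print(u,v)
cv2.imwrite("pics/g3.png",cv2.resize(d["image"][v-80:v+70,u-100:u+100],None,fx=3.5,fy=3.5))
E
```

```text
time_s: 22.27
eef_pos: [0.5432, 0.4222, 0.1287]
eef_rot: [0.648, 0.762, -0.001, -0.0]
contact_force: [0.1, -0.1, 0.5]
grip_width: 0.749
finger_force: 0.0
406 167
```

View pics/g3.png

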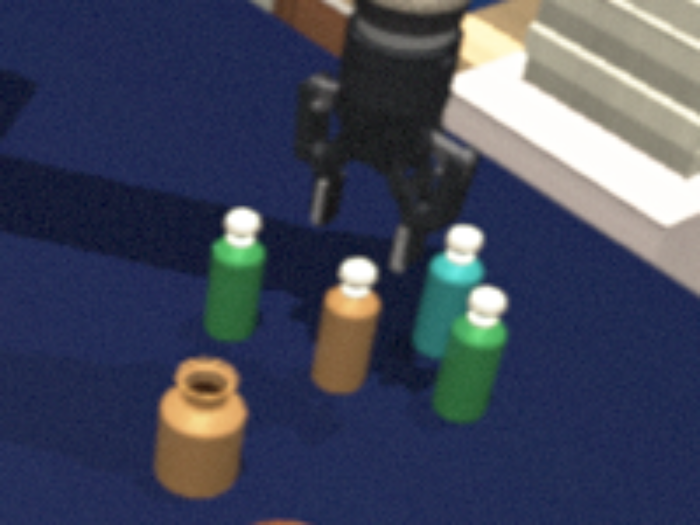

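The fingers are centred above the honey slim bottle, with its stopper at crop (357,272) and the green and teal ones clear of them. Descending slowly, then closing.

```bash
python3 -m handwheel '[[[0,0,-1,0,0,0],[0,0,-1.3,0,0,0],[0,0,-1.3,0,0,0],[0,0,-1.3,0,0,0],[0,0,-1.2,0,0,0],[0,0,-1,0,0,0],[0,0,-0.6,0,0,0],[0,0,-0.3,0,0,0],[0,0,0,0,0,0],[0,0,0,0,0,0]]]'
python3 -m handwheel '[[[0,0,0,0,0,0],[0,0,0,0,0,0],[0,0,0,0,0,0],[0,0,0,0,0,0],[0,0,0,0,0,0],[0,0,0,0,0,0],[0,0,0,0,0,0],[0,0,0,0,0,0],[0,0,0,0,0,0],[0,0,0,0,0,0]]]' 1 30
```

```text
time_s: 23.15
eef_pos: [0.5435, 0.4238, 0.0492]
eef_rot: [0.648, 0.762, 0.0, 0.0]
contact_force: [0.4, -0.7, -0.5]
grip_width: 0.75
finger_force: 0.0
time_s: 23.98
eef_pos: [0.5435, 0.4239, 0.0497]
eef_rot: [0.648, 0.762, 0.001, 0.0]
contact_force: [-1.1, -0.6, 4.8]
grip_width: 0.457
finger_force: 30.5
```

```bash
python3 -m handwheel '[[[0,0,0.5,0,0,0],[0,0,1,0,0,0],[0,0,1.5,0,0,0],[0,0,2,0,0,0],[0,0,2.5,0,0,0],[0,0,2.5,0,0,0],[0,0,2.5,0,0,0],[0,0,2,0,0,0],[0,0,1.5,0,0,0],[0,0,0.5,0,0,0]]]'
python3 -m handwheel '[[[0,-1,0,0,0,0],[0,-2,0,0,0,0],[0,-2.8,0,0,0,0],[0.1,-3,0,0,0,0],[0.1,-3,0,0,0,0],[0.1,-3,0,0,0,0],[0.1,-3,0,0,0,0],[0.1,-3,0,0,0,0],[0.1,-3,0,0,0,0],[0.1,-3,0,0,0,0]]]'
python3 -m handwheel '[[[0.1,-3,0,0,0,0],[0.1,-3,0,0,0,0],[0.1,-3,0,0,0,0],[0.1,-3,0,0,0,0],[0.1,-3,0,0,0,0],[0.1,-3,0,0,0,0],[0.1,-3,0,0,0,0],[0.1,-3,0,0,0,0],[0.1,-3,0,0,0,0],[0,-3,0,0,0,0]]]'
python3 -m handwheel '[[[0,-3,0,0,0,0],[0,-2.4,0,0,0,0],[0,-1.6,0,0,0,0],[0,-1,0,0,0,0],[0,0,0,0,0,0],[0,0,0,0,0,0],[0,0,0,0,0,0]]]'
```

```text
time_s: 24.82
eef_pos: [0.5439, 0.424, 0.2173]
eef_rot: [0.648, 0.762, 0.002, 0.0]
contact_force: [-0.0, -1.1, -1.3]
grip_width: 0.456
finger_force: 30.6
time_s: 25.65
eef_pos: [0.549, 0.1533, 0.2121]
eef_rot: [0.648, 0.762, -0.001, -0.001]
contact_force: [0.8, -0.9, -1.7]
grip_width: 0.459
finger_force: 30.6
time_s: 26.48
eef_pos: [0.5579, -0.1461, 0.2121]
eef_rot: [0.648, 0.762, -0.001, -0.001]
contact_force: [1.2, 0.3, -2.1]
grip_width: 0.459
finger_force: 30.6
time_s: 27.07
eef_pos: [0.559, -0.2235, 0.2134]
eef_rot: [0.647, 0.762, 0.0, -0.001]
contact_force: [0.2, -0.2, -1.7]
grip_width: 0.454
finger_force: 30.6
```

```bash
python3 -m handwheel '[[[0.04,-0.6,0,0,0,0],[0,-0.6,-1,0,0,0],[0,0,-2,0,0,0],[0,0,-2.5,0,0,0],[0,0,-2.5,0,0,0],[0,0,-2.5,0,0,0],[0,0,-2,0,0,0],[0,0,-1.2,0,0,0],[0,0,-0.6,0,0,0],[0,0,0,0,0,0]]]'
python3 -m handwheel '[[[0,0,-0.3,0,0,0],[0,0,0,0,0,0],[0,0,0,0,0,0],[0,0,0,0,0,0]]]'
```

```text
time_s: 27.9
eef_pos: [0.559, -0.236, 0.0694]
eef_rot: [0.647, 0.762, -0.0, -0.001]
contact_force: [-0.3, -0.6, -1.5]
grip_width: 0.459
finger_force: 30.6
time_s: 28.23
eef_pos: [0.5603, -0.2367, 0.0689]
eef_rot: [0.648, 0.762, 0.0, 0.001]
contact_force: [0.0, 0.6, -2.2]
grip_width: 0.456
finger_force: 30.6
```

```bash
python3 -m handwheel '[[[-0.08,0.1,-0.3,0,0,0],[0,0,-0.2,0,0,0],[0,0,-0.15,0,0,0],[0,0,0,0,0,0],[0,0,0,0,0,0],[0,0,0,0,0,0]]]'
python3 -m handwheel '[[[0,0,-0.1,0,0,0],[0,0,0,0,0,0],[0,0,0,0,0,0]]]'
```

```text
time_s: 28.73
eef_pos: [0.5588, -0.2354, 0.0613]
eef_rot: [0.648, 0.762, -0.0, -0.0]
contact_force: [0.2, 0.7, -2.1]
grip_width: 0.458
finger_force: 30.6
time_s: 28.98
eef_pos: [0.559, -0.2355, 0.0608]
eef_rot: [0.648, 0.762, 0.0, 0.0]
contact_force: [-0.5, 0.1, 1.7]
grip_width: 0.456
finger_force: 30.9
```

Contact. Releasing, lifting, then checking.

```bash
python3 -m handwheel '[[[0,0,0,0,0,0],[0,0,0,0,0,0],[0,0,0,0,0,0],[0,0,0,0,0,0],[0,0,0,0,0,0],[0,0,0,0,0,0],[0,0,0,0,0,0]]]' 0.25
python3 -m handwheel '[[[0,0,0.5,0,0,0],[0,0,1,0,0,0],[0,0,2,0,0,0],[0,0,2.5,0,0,0],[0,0,2.5,0,0,0],[0,0,2.5,0,0,0],[0,0,2.5,0,0,0],[0,0,2.5,0,0,0],[0,0,1,0,0,0]]]'
python3 -m handwheel '[[[-2,0,0,0,0,0],[-3,0,0,0,0,0],[-3,0,0,0,0,0],[-3,0,0,0,0,0],[-3,0,0,0,0,0],[-3,0,0,0,0,0],[-3,0,0,0,0,0],[-2,0,0,0,0,0],[0,0,0,0,0,0],[0,0,0,0,0,0]]]'
python3 - <<'E'
from meas import *
d=manip.get_image("top"); W=cloud(d)
for n,x,y in [("wide",.5756,-.3354),("square",.5432,-.138),("slim",.5594,-.2367),("openj",.568,.268),("opensq",.454,.1)]:
    T=near(W,x,y,.04,.08,.13); B=near(W,x,y,.045,.045,.13); print(n,len(T),mid(T)[0],mid(B)[0],B[:,2].max())
S=near(W,.5432,-.138,.05,.06,.086); print(cv2.minAreaRect((S[:,:2]*1000).astype(np.float32)))
s=manip.get_image("scene"); cv2.imwrite("pics/end.png",s["image"])
E
```

```text
time_s: 29.57
eef_pos: [0.5589, -0.2354, 0.0602]
eef_rot: [0.648, 0.762, -0.0, -0.0]
contact_force: [-0.3, -0.6, -0.7]
grip_width: 0.752
finger_force: 0.0
time_s: 30.32
eef_pos: [0.5598, -0.2358, 0.2353]
eef_rot: [0.648, 0.762, 0.001, 0.003]
contact_force: [0.3, 0.9, 0.9]
grip_width: 0.744
finger_force: 0.0
time_s: 31.15
eef_pos: [0.3383, -0.2354, 0.2308]
eef_rot: [0.648, 0.762, 0.0, 0.001]
contact_force: [1.1, 0.2, -0.4]
grip_width: 0.749
finger_force: 0.0
wide 286 [ 0.5799 -0.3321] [ 0.5764 -0.3355] 0.1128129843510177
square 248 [ 0.5443 -0.1363] [ 0.544 -0.138] 0.11118550598721019
slim 269 [ 0.5593 -0.2341] [ 0.5592 -0.2335] 0.1211295273633149
openj 142 [0.5682 0.2691] [0.5678 0.2677] 0.09425069631588451
opensq 146 [0.4539 0.0999] [0.453  0.0998] 0.09332491099603808
((544.38916015625, -138.01649475097656), (49.953369140625, 50.90532684326172), 9.443233489990234)
```

View pics/end.png

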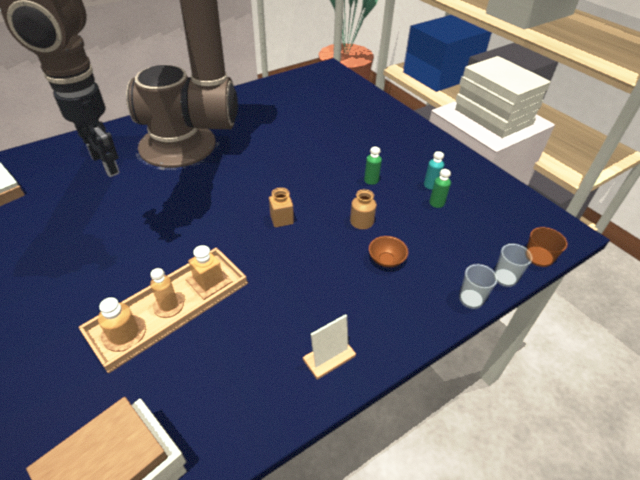

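All three stand upright on their pads: slim at (163,292), square at (206,268), jar at (117,323). The decoys and the dish haven't moved. One tighter check on the slim bottle's centring:

```bash
python3 - <<'E'
from meas import *
for i in range(2):
    d=manip.get_image("top"); W=cloud(d)
    T=near(W,.5594,-.2367,.022,.1,.13); B=near(W,.5594,-.2367,.03,.06,.13)
    print(len(T),np.median(T,0),mid(T),mid(B))
E
```

```text
109 [ 0.5585 -0.2331  0.1157] (array([ 0.5589, -0.2343]), array([0.0218, 0.0237])) (array([ 0.559 , -0.2338]), array([0.0382, 0.037 ]))
109 [ 0.5584 -0.2331  0.1155] (array([ 0.5591, -0.2348]), array([0.0219, 0.0231])) (array([ 0.559 , -0.2335]), array([0.0385, 0.0376]))
```

The slim bottle is within about 2 mm of its pad's centre, and everything is standing clear of the gripper. Handing in.

```bash
python3 -c "
from plant import manip
print(manip.job_done())"
```

```text
the job is handed in; nothing more can be done
None
```

The three stoppered bottles stand upright on their matching pads, each about 1–2 mm from centre and the square bottle parallel to its pad; the look-alikes and the dish were left where they stood, and the job is handed in at about 31 s.

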